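# Hold a tube in the cam clamp on the holding dwell

### The arm

A 7-joint arm with a two-finger parallel gripper is mounted at the origin on the work surface; the furniture and walls round the work are solid. World frame = base frame: x ahead of the robot, y to its left, z up, the work surface at z = 0. Lengths are in m, angles in rad, forces in N, time in s.
With the tool pointing down it reaches from about 0.4 to 0.85 m from the base axis. Payload 4.4 kg.
Tool frame: the origin (TCP) lies midway between the tips of the shut fingers; the grasp point (between the pads) lies 19 mm behind it (arm.grip_depth is the distance from the TCP to the grasp point, in m); z points along the fingers, y is the line along which they close (so a half turn about z gives the same grasp; the last joint's range is limited). The gripper opens to 94 mm and grips with 3 to 60 N. Pads are 16 mm wide; open, the fingers measure 119 mm over their backs; the gripper's body (75 mm by 177 mm) begins 78 mm behind the grasp point.
Start: joints at [-1.363, 0.628, 0.038, 1.517, -0.027, 0.996, -0.02], TCP at [0.176, 0.626, 0.205] pointing down, gripper open.
Joint ranges: [-3.06, 3.06], [-0.37, 2.12], [-1.25, 1.32], [0.18, 2.47], [-1.1, 4.24], [0.23, 1.98], [-2.94, 2.94]. Speed limits (rad/s): [2.57, 2.57, 3.14, 3.14, 3.14, 3.14, 3.14].

### API

Orientations are given as [roll, pitch, yaw] about the fixed x, y, z axes, in that order (R = Rz(yaw) Ry(pitch) Rx(roll)).
In Python, from station import telemetry, imaging, arm gives the robot as it stands.
- The arm moves only by the tool arm_command, never from a script. Its argument "rows" is a list that holds one entry, the list of rows, each a list of 7 numbers: the turn, a rotation vector about the world's x, y, z in rad, then the shift along the world's x, y, z in m, then the closure in counts, from 0 (fully open) to 255 (shut). A call has exactly 5 rows; each row shifts and turns the commanded pose from where the row before left it; what a row does not reach is not made up. A row lasts 1/10 s, in which the tool goes at most 50 mm and 8.59 degrees, less where a joint would pass 70% of its speed; a pose out of reach is approached as far as the arm can. A call with a gripper value outside its range is refused whole. The fingers move at their own pace and stop on an object; "squeeze" is the grip in N (left out, the last holds). Time passes only in rows, so rows that do not move let the fingers close, or fill a call up. It gives the time, the measured TCP pose, the force, the opening and the grip force at its end, in the units of the state.
- telemetry.get_obs(): the state, without advancing time (a new reading comes with each control period).
- imaging.grab_frame(name): name is "scene" or "top"; returns the picture (420x560x3 uint8, blue, green, red); there is no depth.
- imaging.get_calibration(name): a dict with "intrinsics" (3x3 intrinsics, pixels), "pose" (4x4, takes a point from camera to world coordinates). Camera axes: x right, y up, looking along -z (the intrinsics and any distortion apply to the point x, -y, -z); pixel columns grow to the right and rows downward; lengths in m; the calibration is good to about 2 mm. A picture is of the moment at which its call begins. get_calibration takes no time and is no camera call.
- arm.job_done(): hands the job in; it is judged then, once.
The state is a dict: "time_s": time; "joint_pos": joint angles; "qvel": joint speeds; "joint_torque": joint torques, N m; "tool_pos": TCP position; "tcp_rot": TCP orientation; "ft_force": force on the tool from outside, world axes, zero at the start; "wrist_torque": the same for the moment, N m; "width": opening from 0.0 (shut) to 1.0 (fully open); "gripper_force": force on a finger pad.
Only numpy, scipy, OpenCV 4.12 (cv2) and the standard library are available. Lean on these libraries where they do the work, as an engineer would, in place of code of your own. Each camera call takes 0.05 s, during which the arm holds its last target. There are 200 camera calls.

### The job

Stand the slender capped tube upright in the vee nest of the cam clamp and let go of it, then turn the crank clockwise (seen from above) until the follower rests on the flat dwell of the cam, where the crank no longer pushes back, and leave it there with the tube clamped. Stop on that flat: the steeper second step of the cam behind it crushes the tube. Leave the other things on the bench where they are.

Things in the scene. Friction and masses are not known exactly. Their poses are not given: they have to be found in the camera images.
- tube_mid (a point): Self-standing 50 ml plastic tube with a ribbed screw cap, 108 mm tall, body 28 mm across, cap (top 14 mm) 34 mm across, 40 g; it stands upright on the bench. This point is on its axis, half-way up (54 mm above its foot); z is up along the tube. Grip it high, 20 to 35 mm above this point, so that the fingers stay above the clamp.
- fixture: Cam clamp fixed to the bench: grey base plate 96 x 222 x 12 mm. Origin: on the camshaft axis, at the bench surface; x, y level, z up; the plate spans y -54 to +168 mm. Follower and jaw travel to +y, towards a vee anvil (two upright faces at 45 degrees to y). Heights above the bench: anvil, jaw, follower at most 48 mm, crank arm's top 60 mm, crank grip's top 114 mm.
- nest (a point): The place to stand the tube: on the base plate's top (12 mm above the bench), between open jaw and vee, 121 mm from the camshaft along the clamp's y. The clear space there is about 5 mm all round the 28 mm tube body; the clamped tube ends up 5 mm farther along y, against both faces of the vee. Axes as the clamp's.
- shaft (a point): Point on the camshaft axis, 58 mm above the bench, at the crank arm's height. The crank turns about this upright axis, clockwise seen from above to clamp. It is clamped on the shaft at another angle each time and starts anywhere on the cam's low part, so where the dwell lies is not known beforehand: its middle is 112 to 233 degrees of turning from the start.
- cam_point (a point): Point on the camshaft axis at the top of the cam, a 10 mm steel plate under the crank arm, 38 mm above the bench. Under the follower's roller come, as it is cranked clockwise: a round low part, a long rise (about 17 mm in 95 degrees), the flat dwell (constant radius, about 23 degrees long), then a second, steeper rise of 8 mm up to a stop.
- grip_mid (a point): Upright grey crank grip, 18 mm across, 52 mm tall, spinning freely on its pin 55 mm from the camshaft axis; this point is on its axis, 94 mm above the bench. Along its circle it resists by about 1 N at first, 5 to 8 N late in the rise with the tube in (let go there, it springs back), 0 to 2 N on the dwell, where it stays when let go, and 9 N or more on the second rise.
- follower_point (a point): Point on top of the dark steel follower carriage that slides along the clamp's y between two guide rails; its front carries the aluminium jaw on a stiff spring (5 N/mm). At the start the follower is back, on the low part of the cam; on the dwell it has moved about 17 mm and the jaw presses with about 30 N; more than 36 N crushes the tube.
- dropper: Bystander: amber dropper bottle, 33 mm across, 104 mm tall. Origin: centre of its underside.
- bottle: Bystander: glass bottle with screw cap, 56 mm across, 110 mm tall. Origin: centre of its underside.
- vial: Bystander: small amber vial, 21 mm across, 50 mm tall. Origin: centre of its underside.
- timer: Bystander: bench timer, 66 x 62 x 22 mm, lying flat. Origin: centre of its underside.
- petri: Bystander: lidded dish, 62 mm across, 15 mm tall. Origin: centre of its underside.
Not all that is in view belongs to the job. Of the things like the part that bears tube_mid, leave any that is blue or green; of the rest the smaller one is meant.

How it is judged:
By the outcome, as a careful person would: the job done as asked, in the order asked, and still so for the second after the job is handed in, with the robot touching nothing.
It also fails if it takes over 72 s, if anything falls off the work surface, if the arm or the gripper's body presses on something with over 40 N, if the wrist force passes 120 N, or if a joint passes its speed limit or range.

## Working session

There is one attempt and no reset: what is moved stays moved. The work goes in short steps, Python scripts to look and compute and a tool call to move; the robot and the scene stay as the last step left them, time stands still between calls to the robot, and variables do not carry over. Pictures are saved under pics/ and viewed, at most 10 in all, crops included, and the job is handed in when it is done.

Besides the shell and the picture viewer there is one more tool, called after "Emit:" by a JSON object that holds its "method" and its "body". arm_command: Moves the arm, as the interface text tells. Its arguments: {"type":"object","properties":{"rows":{"type":"array"},"squeeze":{"type":"number"}},"required":["rows"]}

```bash
mkdir -p pics; ls
python3 - <<'E'
from station import telemetry, imaging, arm
import cv2, numpy as np
for n in("scene","top"):
    im=imaging.grab_frame(n); cv2.imwrite(f"pics/{n}0.png",im)
    c=imaging.get_calibration(n); print(n,{k:np.round(v,4).tolist() if not isinstance(v,str) else v for k,v in c.items()})
o=telemetry.get_obs(); print(o)
E
```

```text
pics
scene {'intrinsics': [[440.5877, 0.0, 285.6971], [0.0, 440.5877, 211.5823], [0.0, 0.0, 1.0]], 'pose': [[0.6995, 0.3857, -0.6017, -0.0434], [-0.7145, 0.3976, -0.5758, -0.3346], [0.0171, 0.8326, 0.5536, 0.5811], [0.0, 0.0, 0.0, 1.0]]}
top {'intrinsics': [[465.0213, 0.0, 282.7413], [0.0, 465.0213, 209.031], [0.0, 0.0, 1.0]], 'pose': [[-0.0221, 0.9929, -0.1172, 0.3676], [-0.9997, -0.0209, 0.0108, 0.1874], [0.0083, 0.1175, 0.993, 1.189], [0.0, 0.0, 0.0, 1.0]]}
{'time_s': 0.1, 'joint_pos': array([-1.36279052,  0.62919886,  0.03846753,  1.51822258, -0.02701536,
        0.99628892, -0.0200169 ]), 'qvel': array([-2.43389560e-03, -1.61413706e-03,  1.89174075e-03, -1.65323626e-03,
        1.35006436e-05,  5.97050556e-04, -1.48125480e-03]), 'joint_torque': array([ 2.17406683e-03, -5.50791121e+01,  1.14708368e+00, -1.87115479e+01,
       -5.21984836e-02,  1.92426372e-02,  5.07819937e-05]), 'tool_pos': array([0.17558293, 0.62524751, 0.2046965 ]), 'tcp_rot': array([-3.13999340e+00,  1.24023263e-05,  2.86774421e+00]), 'ft_force': array([-0.22280535, -0.27472606,  0.64866928]), 'wrist_torque': array([-0.01341561,  0.00029605,  0.0330702 ]), 'gripper_force': 0.0, 'width': 1.001020265131844}
```

View pics/scene0.png

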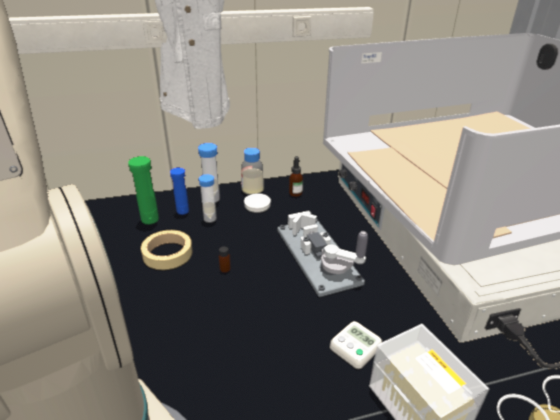

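View pics/top0.png

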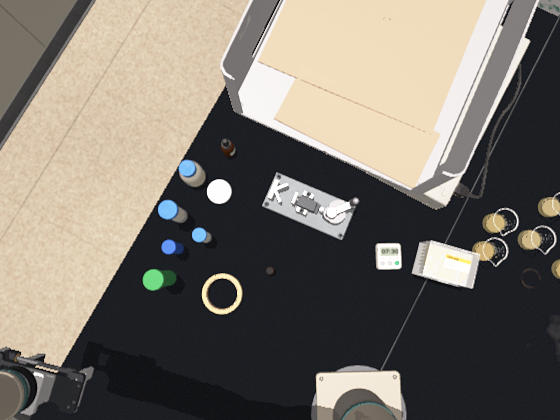

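The scene view shows four tube-like things: green (145,190), solid blue (180,192), a large clear tube with blue cap (209,172), and a small clear tube with blue cap (208,199), which is at top (201,235). The green and blue ones are excluded, and the smaller of the rest is the one at (208,199). I'll confirm it in an enlarged crop next to the clamp.

```bash
cat > h.py <<'E'
from station import telemetry, imaging, arm
import cv2, numpy as np
C={n:imaging.get_calibration(n) for n in("scene","top")}
def ray(n,u,v):
    K=np.array(C[n]["intrinsics"]);T=np.array(C[n]["pose"])
    d=np.linalg.solve(K,[u,v,1.]); d=T[:3,:3]@[d[0],-d[1],-d[2]]
    return T[:3,3],d/np.linalg.norm(d)
def onz(n,u,v,z):
    o,d=ray(n,u,v); return o+d*(z-o[2])/d[2]
def tri(a,b):
    (o1,d1),(o2,d2)=ray("scene",*a),ray("top",*b)
    s=np.linalg.lstsq(np.c_[d1,-d2],o2-o1,rcond=None)[0]
    p,q=o1+s[0]*d1,o2+s[1]*d2; return (p+q)/2,np.linalg.norm(p-q)
def px(n,P):
    K=np.array(C[n]["intrinsics"]);T=np.array(C[n]["pose"])
    c=T[:3,:3].T@(np.array(P)-T[:3,3]); c=K@[c[0],-c[1],-c[2]]; return c[:2]/c[2]
E
python3 - <<'E'
from h import *
s=cv2.imread("pics/scene0.png");t=cv2.imread("pics/top0.png")
a=cv2.resize(t[165:245,255:365],(800,582),interpolation=cv2.INTER_CUBIC)
cv2.imwrite("pics/fx.png",a)
b=cv2.resize(s[140:300,120:380],(800,492),interpolation=cv2.INTER_CUBIC); cv2.imwrite("pics/sc.png",b)
for n,im,(x0,y0,x1,y1) in(("scene",s,(120,140,225,230)),("top",t,(150,150,220,290))):
    h=cv2.cvtColor(im,cv2.COLOR_BGR2HSV); m=cv2.inRange(h,(95,110,90),(125,255,255))
    k,l,st,c=cv2.connectedComponentsWithStats(m)
    for i in range(1,k):
        if st[i,4]>15 and x0<c[i][0]<x1 and y0<c[i][1]<y1: print(n,c[i].round(1),st[i],onz(n,*c[i],.105).round(4))
E
```

```text
scene [207.4 149.7] [199 143  18  14 221] [0.5319 0.4866 0.105 ]
scene [179.5 189.9] [170 168  18  46 545] [0.373  0.3725 0.105 ]
scene [206.1 180.1] [199 175  15  12 146] [0.4381 0.3674 0.105 ]
top [186.9 168. ] [178 159  18  18 230] [0.5982 0.4003 0.105 ]
top [167.4 209.2] [158 199  20  21 326] [0.5008 0.4456 0.105 ]
top [198.8 234.3] [192 227  15  16 185] [0.4404 0.3724 0.105 ]
top [170.8 246.9] [161 239  22  16 252] [0.4127 0.4373 0.105 ]
```

View pics/fx.png

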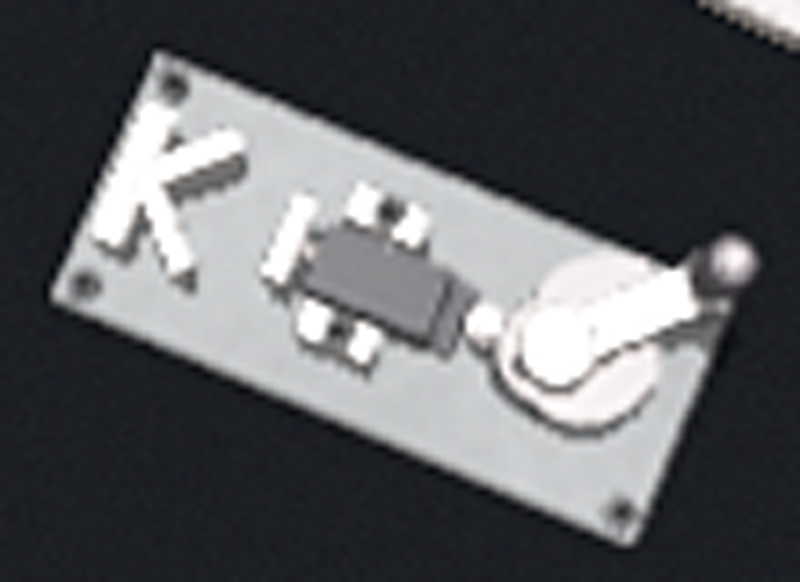

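View pics/sc.png

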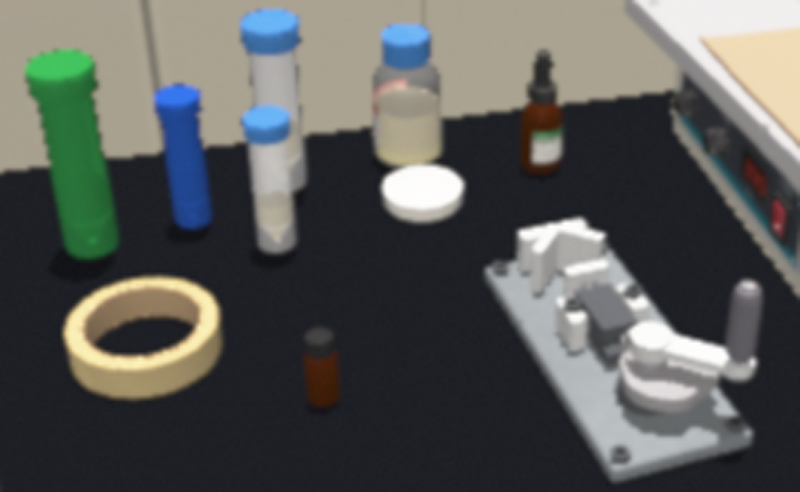

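The crop confirms the small clear tube with the blue cap. The clamp's vee is at the left, the crank hub at crop (553,345) and the grip top at (735,258).

Run:
```python
from h import *
T=lambda u,v:(255+(u+.5)/7.2727-.5,165+(v+.5)/7.275-.5)
S=lambda u,v:(120+(u+.5)/3.077-.5,140+(v+.5)/3.075-.5)
c=[onz("top",*T(*p),.012) for p in((158,50),(50,298),(632,548))]
s=[onz("scene",*S(*p),.012) for p in((487,270),(617,470),(748,435))]
print("top corners",np.round(c,4).tolist()); print("scene NL,NR,FR",np.round(s,4).tolist())
print("len/wid",np.linalg.norm(c[2]-c[1]),np.linalg.norm(c[0]-c[1]),np.linalg.norm(s[1]-s[0]),np.linalg.norm(s[2]-s[1]))
# plate mask
t=cv2.imread("pics/top0.png");h=t[165:245,255:365];
m=(h.min(2)>60).astype(np.uint8);k,l,st,cc=cv2.connectedComponentsWithStats(m)
i=1+np.argmax(st[1:,4]);pts=np.argwhere(l==i)[:,::-1]+[255,165]
W=np.array([onz("top",*p,.012)[:2] for p in pts],np.float32)
print("rect",cv2.minAreaRect(W*1000))
for nm,D in(("top",(c[1]-c[2])),("scene",s[0]-s[1])):
    yd=D[:2]/np.linalg.norm(D[:2]); xd=np.array([yd[1],-yd[0]])
    base=(c[1] if nm=="top" else s[0])[:2]
    # near-left corner: local (-48,168)
    sh=base-yd*.168+xd*.048; print(nm,"yaw y",np.degrees(np.arctan2(yd[1],yd[0])),"shaft",sh,"nest",sh+yd*.121)
print("hub tri",tri(S(650,340),T(553,345)),"hub top z.06",onz("top",*T(553,345),.06))
print("grip tri",tri(S(747,287),T(735,256)), onz("top",*T(735,256),.112))
print("cap tri",tri((206.1,178),(198.8,234.3)), px("scene",(.438,.370,.108)),px("top",(.438,.370,.0)))
```

```text
top corners [[0.6043, 0.189, 0.012], [0.5167, 0.2287, 0.012], [0.4248, 0.0276, 0.012]]
scene NL,NR,FR [[0.5173, 0.2248, 0.012], [0.4291, 0.0259, 0.012], [0.5099, -0.0108, 0.012]]
len/wid 0.22103506137008827 0.09615283621943085 0.2175364219841945 0.08873930353158449
rect ((522.8977661132812, 104.00806427001953), (224.47605895996094, 116.8516616821289), 65.58135223388672)
top yaw y 65.42417513749237 shaft [0.49051279 0.05591337] nest [0.54083634 0.16595218]
scene yaw y 66.0671451897041 shaft [0.49306582 0.0517492 ] nest [0.54215138 0.1623458 ]
hub tri (array([0.49188457, 0.05748184, 0.05754452]), np.float64(0.0012607333495312444)) hub top z.06 [0.49117777 0.05822689 0.06      ]
grip tri (array([0.51228846, 0.00550354, 0.11530825]), np.float64(0.0009456986059366594)) [0.51304832 0.00457314 0.112     ]
cap tri (array([0.44076432, 0.37159952, 0.10745002]), np.float64(0.0010673665030309573)) [205.25078628 178.47812026] [206.7488758  237.87021225]
```

Run:
```python
from h import *
print("big",tri((207.4,147),(166.5,208.5)))
print("blue",tri((179,171.5),(169,246.5)))
print("green",tri((141,161),(152,280)))
# tube foot check: scene foot bottom near px
print("tube foot px scene/top for (.4405,.3718)",px("scene",(.4405,.3718,0)),px("top",(.4405,.3718,.108)))
print("vial",onz("top",270,270,.05))
t=np.array([.4405,.3718])
```

```text
big (array([0.49879756, 0.43924217, 0.13931202]), np.float64(0.001130456329642156))
blue (array([0.415311  , 0.43988726, 0.1063517 ]), np.float64(0.004153976234681945))
green (array([0.34192376, 0.4660877 , 0.14893343]), np.float64(0.007247659157975427))
tube foot px scene/top for (.4405,.3718) [209.56933388 218.63263257] [198.80966099 234.21255205]
vial [0.35372091 0.20919518 0.05      ]
```

Emit:
{"method": "arm_command", "body": {"rows": [[[0,0,-0.1,0.0177,-0.0169,0,60],[0,0,-0.1,0.0177,-0.0169,0,60],[0,0,-0.1,0.0177,-0.0169,0,60],[0,0,-0.1,0.0177,-0.0169,0,60],[0,0,-0.1,0.0177,-0.0169,0,60]]]}}

```text
time_s: 0.6
tool_pos: [0.2647, 0.5403, 0.2051]
tcp_rot: [-3.141, 0.0, 2.364]
ft_force: [-0.3, -0.1, 0.2]
width: 0.76
gripper_force: 0.0
```

Emit:
{"method": "arm_command", "body": {"rows": [[[0,0,-0.1,0.0177,-0.0169,0,60],[0,0,-0.1,0.0177,-0.0169,0,60],[0,0,-0.1,0.0177,-0.0169,0,60],[0,0,-0.1,0.0177,-0.0169,0,60],[0,0,-0.1,0.0177,-0.0169,0,60]]]}}

```text
time_s: 1.1
tool_pos: [0.3531, 0.4559, 0.2052]
tcp_rot: [-3.141, 0.0, 1.864]
ft_force: [-0.1, 0.4, -0.4]
width: 0.761
gripper_force: 0.0
```

Emit:
{"method": "arm_command", "body": {"rows": [[[0,0,-0.1,0.0177,-0.0169,0,60],[0,0,-0.1,0.0177,-0.0169,0,60],[0,0,-0.1,0.0177,-0.0169,0,60],[0,0,-0.1,0.0177,-0.0169,0,60],[0,0,-0.1,0.0177,-0.0169,0,60]]]}}

```text
time_s: 1.6
tool_pos: [0.4416, 0.3715, 0.2052]
tcp_rot: [-3.141, 0.0, 1.364]
ft_force: [-0.3, 0.1, -0.6]
width: 0.766
gripper_force: 0.0
```

Emit:
{"method": "arm_command", "body": {"rows": [[[0,0,0,0,0,0,60],[0,0,0,0,0,0,60],[0,0,0,0,0,0,60],[0,0,0,0,0,0,60],[0,0,0,0,0,0,60]]]}}

```text
time_s: 2.1
tool_pos: [0.4404, 0.3731, 0.2054]
tcp_rot: [-3.141, -0.0, 1.37]
ft_force: [0.1, 0.2, 0.1]
width: 0.764
gripper_force: 0.0
```

Emit:
{"method": "arm_command", "body": {"rows": [[[0,0,0,0,-0.001,-0.029,60],[0,0,0,0,0,-0.029,60],[0,0,0,0,0,-0.029,60],[0,0,0,0,0,-0.029,60],[0,0,0,0,0,-0.028,60]]]}}

```text
time_s: 2.6
tool_pos: [0.4408, 0.3718, 0.0603]
tcp_rot: [-3.141, -0.0, 1.369]
ft_force: [0.2, -0.4, 1.2]
width: 0.767
gripper_force: 0.0
```

Emit:
{"method": "arm_command", "body": {"rows": [[[0,0,0,0,0,0,60],[0,0,0,0,0,0,100],[0,0,0,0,0,0,140],[0,0,0,0,0,0,190],[0,0,0,0,0,0,210]]], "squeeze": 12}}

```text
time_s: 3.1
tool_pos: [0.4418, 0.3719, 0.0627]
tcp_rot: [3.14, -0.002, 1.368]
ft_force: [0.3, 0.2, -0.5]
width: 0.459
gripper_force: 0.0
```

Emit:
{"method": "arm_command", "body": {"rows": [[[0,0,0,0,0,0,210],[0,0,0,0,0,0,210],[0,0,0,0,0,0,210],[0,0,0,0,0,0,210],[0,0,0,0,0,0,210]]]}}

```text
time_s: 3.6
tool_pos: [0.4416, 0.3716, 0.0621]
tcp_rot: [3.141, -0.001, 1.368]
ft_force: [0.1, -0.1, 6.2]
width: 0.347
gripper_force: 12.0
```

Run:
```python
from h import *
s=imaging.grab_frame("scene"); t=imaging.grab_frame("top")
o=telemetry.get_obs(); print(o["tool_pos"],o["ft_force"],o["width"],o["gripper_force"])
cv2.imwrite("pics/g1.png",cv2.resize(s[110:250,120:300],(720,560),interpolation=cv2.INTER_CUBIC)); cv2.imwrite("pics/t1.png",t)
```

```text
[0.44165883 0.37165226 0.06203971] [ 0.55879565 -0.04902979  5.65548494] 0.3437955971742628 12.000370513123926
```

View pics/g1.png

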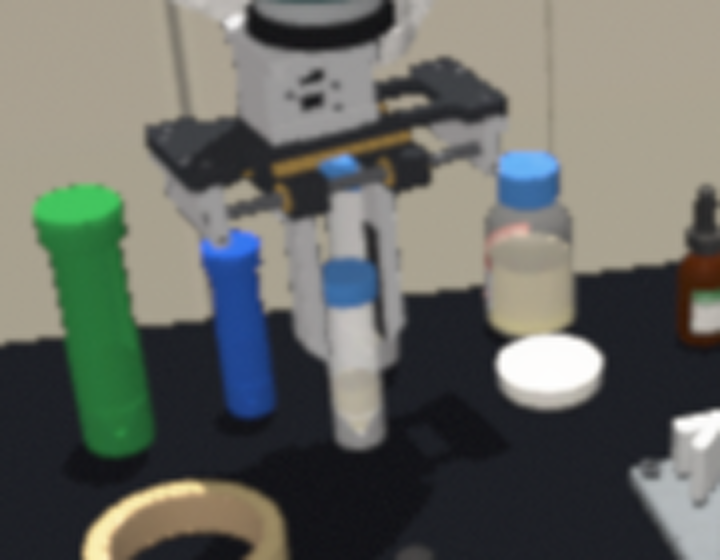

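The fingers hold the small tube high on the body, with the cap at crop (348,280) and fingertips at about (320,360) and (385,362). Everything else is untouched. Next is the lift.

Emit:
{"method": "arm_command", "body": {"rows": [[[0,0,0,0,0,0.01,210],[0,0,0,0,0,0.02,210],[0,0,0,0,0,0.025,210],[0,0,0,0,0,0.025,210],[0,0,0,0,0,0.02,210]]], "squeeze": 15}}

```text
time_s: 4.2
tool_pos: [0.4414, 0.3712, 0.1631]
tcp_rot: [3.141, -0.0, 1.368]
ft_force: [-0.4, 0.6, 0.1]
width: 0.353
gripper_force: 15.0
```

Emit:
{"method": "arm_command", "body": {"rows": [[[0,0,0.135,0.01,-0.0206,0,210],[0,0,0.135,0.01,-0.0206,0,210],[0,0,0.135,0.01,-0.0206,0,210],[0,0,0.135,0.01,-0.0206,0,210],[0,0,0.135,0.01,-0.0206,0,210]]]}}

```text
time_s: 4.7
tool_pos: [0.4914, 0.2672, 0.1617]
tcp_rot: [-3.141, 0.0, 2.048]
ft_force: [0.4, 0.0, -0.6]
width: 0.345
gripper_force: 15.0
```

Emit:
{"method": "arm_command", "body": {"rows": [[[0,0,0.135,0.01,-0.0206,0,210],[0,0,0.135,0.01,-0.0206,0,210],[0,0,0.135,0.01,-0.0206,0,210],[0,0,0.135,0.01,-0.0206,0,210],[0,0,0.135,0.01,-0.0206,0,210]]]}}

```text
time_s: 5.2
tool_pos: [0.5414, 0.1641, 0.1617]
tcp_rot: [-3.141, 0.0, 2.723]
ft_force: [-0.1, 1.4, -0.5]
width: 0.346
gripper_force: 15.0
```

Emit:
{"method": "arm_command", "body": {"rows": [[[0,0,0,0,0,-0.01,210],[0,0,0,0,0,-0.01,210],[0,0,0,0,0,-0.01,210],[0,0,0,0,0,0,210],[0,0,0,0,0,0,210]]]}}

```text
time_s: 5.7
tool_pos: [0.5404, 0.1664, 0.1309]
tcp_rot: [-3.141, -0.001, 2.719]
ft_force: [0.7, 0.2, -0.5]
width: 0.347
gripper_force: 15.0
```

Run:
```python
from h import *
s=imaging.grab_frame("scene"); t=imaging.grab_frame("top")
o=telemetry.get_obs(); print(o["tool_pos"],o["tcp_rot"],o["joint_pos"].round(2),o["ft_force"],o["width"],o["gripper_force"])
a=cv2.resize(s[150:290,260:400],(560,560),interpolation=cv2.INTER_CUBIC);cv2.imwrite("pics/n1.png",a)
print(px("scene",(.5415,.166,.012)),px("scene",o["tool_pos"]))
cv2.imwrite("pics/s2.png",s);cv2.imwrite("pics/t2.png",t)
```

```text
[0.54118467 0.16608135 0.13160677] [3.14135608e+00 1.70501866e-04 2.71860386e+00] [-0.36  0.6   0.02  1.83 -0.02  0.71  0.82] [0.46142779 0.36352674 0.80871332] 0.34669261270161894 15.00001071835868
[304.93914466 234.26926628] [307.25322013 186.64584694]
```

View pics/n1.png

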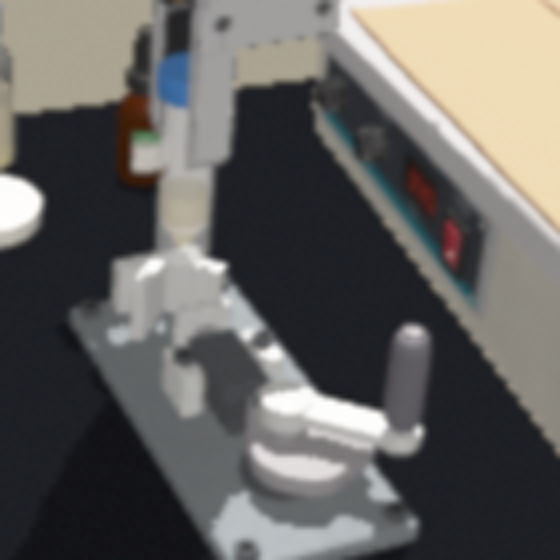

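The tube hangs vertical above the nest. I'll check the nest against the jaw and vee tips at crop fx (283,232), (232,135) and (190,280).

Run:
```python
from h import *
T=lambda u,v:(255+(u+.5)/7.2727-.5,165+(v+.5)/7.275-.5)
a=np.radians(65.6);y=np.array([np.cos(a),np.sin(a)]);x=np.array([y[1],-y[0]]);sh=np.array([.4915,.056])
for nm,p,z in (("jaw L top",(302,192),.048),("jaw L bot",(265,272),.048),("veetipfar",(236,135),.048),("veetipnear",(184,278),.048),("back far",(155,103),.048),("back near",(100,245),.048),("hub",(553,345),.06),("follower far/front",(345,225),.045),("follower near front",(305,285),.045)):
    q=onz("top",*T(*p),z)[:2]-sh; print(nm,"local mm",(1000*np.array([q@x,q@y])).round(1))
```

```text
jaw L top local mm [ 15.3 100.1]
jaw L bot local mm [-15.  100.9]
veetipfar local mm [ 24.6 128.5]
veetipnear local mm [-27.7 125.5]
back far local mm [ 23.9 158.4]
back near local mm [-28.6 156.2]
hub local mm [-1.2  1.9]
follower far/front local mm [11.1 82.2]
follower near front local mm [-13.3  86.7]
```

Emit:
{"method": "arm_command", "body": {"rows": [[[0,0,0,0,0,-0.012,210],[0,0,0,0,0,-0.012,210],[0,0,0,0,0,-0.012,210],[0,0,0,0,0,-0.01,210],[0,0,0,0,0,-0.006,210]]]}}

```text
time_s: 6.3
tool_pos: [0.5405, 0.165, 0.0779]
tcp_rot: [-3.14, -0.001, 2.718]
ft_force: [-0.9, -0.4, -0.1]
width: 0.346
gripper_force: 15.0
```

Emit:
{"method": "arm_command", "body": {"rows": [[[0,0,0,0,0,-0.002,210],[0,0,0,0,0,-0.002,210],[0,0,0,0,0,0,210],[0,0,0,0,0,0,210],[0,0,0,0,0,0,210]]]}}

```text
time_s: 6.8
tool_pos: [0.5415, 0.1654, 0.0759]
tcp_rot: [3.141, 0.0, 2.718]
ft_force: [0.9, -1.4, -0.5]
width: 0.345
gripper_force: 15.0
```

Emit:
{"method": "arm_command", "body": {"rows": [[[0,0,0,0,0,-0.001,210],[0,0,0,0,0,-0.001,210],[0,0,0,0,0,0,210],[0,0,0,0,0,0,210],[0,0,0,0,0,0,210]]]}}

```text
time_s: 7.3
tool_pos: [0.5417, 0.1654, 0.074]
tcp_rot: [3.141, 0.001, 2.718]
ft_force: [-0.3, -0.6, 5.1]
width: 0.344
gripper_force: 15.0
```

Run:
```python
from h import *
s=imaging.grab_frame("scene")
o=telemetry.get_obs(); print(o["tool_pos"],o["ft_force"],o["width"])
a=cv2.resize(s[150:290,260:400],(560,560),interpolation=cv2.INTER_CUBIC);cv2.imwrite("pics/n2.png",a)
```

```text
[0.54173275 0.16544628 0.07407095] [-0.30726136  0.2380441   4.75986878] 0.3431190499896705
```

View pics/n2.png

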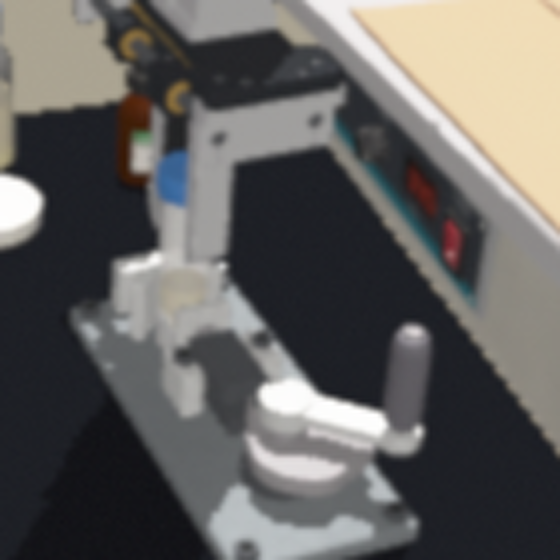

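The tube stands in the nest, with the foot touching at the expected height. I'll let go and go up.

Emit:
{"method": "arm_command", "body": {"rows": [[[0,0,0,0,0,0.0005,190],[0,0,0,0,0,0,165],[0,0,0,0,0,0,130],[0,0,0,0,0,0,80],[0,0,0,0,0,0,60]]]}}

```text
time_s: 7.85
tool_pos: [0.541, 0.1652, 0.0737]
tcp_rot: [-3.141, -0.0, 2.718]
ft_force: [0.8, -0.4, -0.7]
width: 0.572
gripper_force: 0.0
```

Emit:
{"method": "arm_command", "body": {"rows": [[[0,0,0,0,0,0,60],[0,0,0,0,0,0,60],[0,0,0,0,0,0.02,60],[0,0,0,0,0,0.035,60],[0,0,0,0,0,0.04,60]]]}}

```text
time_s: 8.35
tool_pos: [0.5402, 0.165, 0.169]
tcp_rot: [-3.14, -0.002, 2.718]
ft_force: [1.0, -0.5, 0.4]
width: 0.768
gripper_force: 0.0
```

Run:
```python
from h import *
s=imaging.grab_frame("scene");t=imaging.grab_frame("top")
o=telemetry.get_obs(); print(o["tool_pos"],o["ft_force"],o["width"])
for n,im in(("scene",s),("top",t)):
    h=cv2.cvtColor(im,cv2.COLOR_BGR2HSV); m=cv2.inRange(h,(95,110,90),(125,255,255))
    k,l,st,c=cv2.connectedComponentsWithStats(m); e=px(n,(.5412,.1658,.117))
    for i in range(1,k):
        if st[i,4]>8 and np.linalg.norm(c[i]-e)<25: print(n,c[i].round(1),st[i],"expected",e,onz(n,*c[i],.117))
cv2.imwrite("pics/s3.png",s)
```

```text
[0.54476972 0.16640552 0.17390651] [0.56514102 0.38443042 0.20917309] 0.7649867133170666
scene [307.  194.2] [299 188  17  13 195] expected [307.04360022 192.89335825] [0.5375252  0.16247486 0.117     ]
```

The tube stands free, with the cap at scene (307,194) where expected. Now the crank grip.

Emit:
{"method": "arm_command", "body": {"rows": [[[0,0,0,-0.0058,-0.0321,0,60],[0,0,0,-0.0058,-0.0321,0,60],[0,0,0,-0.0058,-0.0321,0,60],[0,0,0,-0.0058,-0.0321,0,60],[0,0,0,-0.0058,-0.0321,0,60]]]}}

```text
time_s: 8.95
tool_pos: [0.5115, 0.0036, 0.1685]
tcp_rot: [-3.141, -0.001, 2.718]
ft_force: [1.1, 0.3, 0.1]
width: 0.764
gripper_force: 0.0
```

Emit:
{"method": "arm_command", "body": {"rows": [[[0,0,0,0,0,0,60],[0,0,0,0,0,0,60],[0,0,0,0,0,-0.015,60],[0,0,0,0,0,-0.01,60],[0,0,0,0,0,0,60]]]}}

```text
time_s: 9.45
tool_pos: [0.5111, 0.0062, 0.1425]
tcp_rot: [-3.141, -0.003, 2.72]
ft_force: [-0.3, -0.3, -0.4]
width: 0.765
gripper_force: 0.0
```

Run:
```python
from h import *
s=imaging.grab_frame("scene")
o=telemetry.get_obs(); print(o["tool_pos"],o["ft_force"],o["width"],px("scene",o["tool_pos"]),px("scene",(.5122,.005,.114)))
cv2.imwrite("pics/n3.png",cv2.resize(s[120:290,260:430],(560,560),interpolation=cv2.INTER_CUBIC))
```

```text
[0.51166026 0.00592384 0.14317245] [0.35156197 0.23650017 0.41583687] 0.7682467149006244 [364.09929383 220.20667819] [362.81438104 233.69427474]
```

View pics/n3.png

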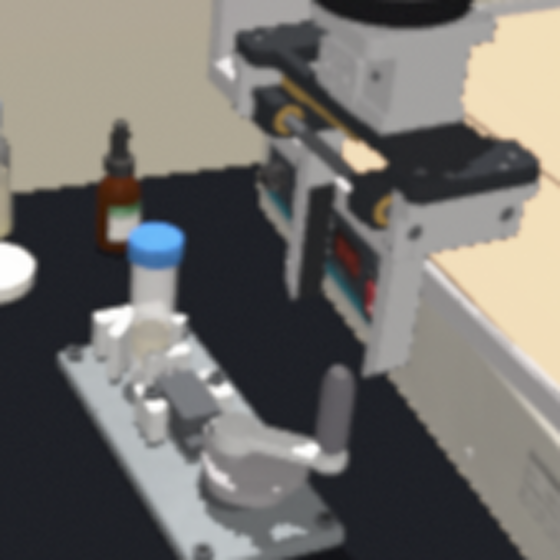

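The tube stands alone in the nest, with the cap at crop (156,245). The open fingers straddle the grip, whose top is at (337,370). Next I descend and close.

Emit:
{"method": "arm_command", "body": {"rows": [[[0,0,0,0,0,-0.014,60],[0,0,0,0,0,-0.014,60],[0,0,0,0,0,-0.014,60],[0,0,0,0,0,-0.014,60],[0,0,0,0,0,-0.012,60]]]}}

```text
time_s: 10.0
tool_pos: [0.5126, 0.0054, 0.0756]
tcp_rot: [3.141, 0.0, 2.719]
ft_force: [0.2, -0.3, -0.5]
width: 0.767
gripper_force: 0.0
```

Emit:
{"method": "arm_command", "body": {"rows": [[[0,0,0,0,0,0,100],[0,0,0,0,0,0,150],[0,0,0,0,0,0,200],[0,0,0,0,0,0,250],[0,0,0,0,0,0,255]]], "squeeze": 30}}

```text
time_s: 10.5
tool_pos: [0.5126, 0.0048, 0.0765]
tcp_rot: [3.141, 0.001, 2.718]
ft_force: [-0.3, 0.4, 0.1]
width: 0.374
gripper_force: 0.0
```

Emit:
{"method": "arm_command", "body": {"rows": [[[0,0,0,0,0,0,255],[0,0,0,0,0,0,255],[0,0,0,0,0,0,255],[0,0,0,0,0,0,255],[0,0,0,0,0,0,255]]]}}

```text
time_s: 11.0
tool_pos: [0.5123, 0.0049, 0.0761]
tcp_rot: [3.141, -0.0, 2.718]
ft_force: [0.7, 0.5, 1.4]
width: 0.184
gripper_force: 30.0
```

Emit:
{"method": "arm_command", "body": {"rows": [[[0,0,0,0,0,0,255],[0,0,0,0,0,0,255],[0,0,0,0,0,0,255],[0,0,0,0,0,0,255],[0,0,0,0,0,0,255]]]}}

```text
time_s: 11.5
tool_pos: [0.5123, 0.0049, 0.076]
tcp_rot: [3.141, 0.0, 2.718]
ft_force: [-0.9, 1.1, 3.0]
width: 0.187
gripper_force: 30.0
```

Run:
```python
import numpy as np
c=np.array([.491,.0567]);r=.0555;t0=-67.6
P=lambda d:c+r*np.array([np.cos(np.radians(t0-d)),np.sin(np.radians(t0-d))])
print(P(0))
for d in range(0,90,6): print(d+6,((P(d+6)-P(d))*1000).round(1),end="; ")
print()
for d in range(90,245,5): print(d+5,((P(d+5)-P(d))*1000).round(1), end="; ")
```

```text
[0.51214941 0.0053877 ]
6 [-5.5 -1.9]; 12 [-5.7 -1.3]; 18 [-5.8 -0.7]; 24 [-5.8 -0.1]; 30 [-5.8  0.5]; 36 [-5.7  1.1]; 42 [-5.6  1.7]; 48 [-5.4  2.2]; 54 [-5.1  2.8]; 60 [-4.8  3.3]; 66 [-4.4  3.8]; 72 [-4.   4.2]; 78 [-3.5  4.6]; 84 [-3.  5.]; 90 [-2.5  5.2]; 
95 [-1.6  4.6]; 100 [-1.2  4.7]; 105 [-0.8  4.8]; 110 [-0.4  4.8]; 115 [0.  4.8]; 120 [0.4 4.8]; 125 [0.8 4.8]; 130 [1.3 4.7]; 135 [1.7 4.5]; 140 [2.1 4.4]; 145 [2.4 4.2]; 150 [2.8 4. ]; 155 [3.1 3.7]; 160 [3.4 3.4]; 165 [3.7 3.1]; 170 [4.  2.8]; 175 [4.2 2.4]; 180 [4.4 2. ]; 185 [4.6 1.6]; 190 [4.7 1.2]; 195 [4.8 0.8]; 200 [4.8 0.4]; 205 [ 4.8 -0. ]; 210 [ 4.8 -0.4]; 215 [ 4.8 -0.8]; 220 [ 4.7 -1.3]; 225 [ 4.5 -1.7]; 230 [ 4.4 -2.1]; 235 [ 4.2 -2.4]; 240 [ 4.  -2.8]; 245 [ 3.7 -3.1];
```

Emit:
{"method": "arm_command", "body": {"rows": [[[0,0,0,-0.0055,-0.0019,0,255],[0,0,0,-0.0057,-0.0013,0,255],[0,0,0,-0.0058,-0.0007,0,255],[0,0,0,-0.0058,-0.0001,0,255],[0,0,0,-0.0058,0.0005,0,255]]]}}

```text
time_s: 12.0
tool_pos: [0.4835, 0.0017, 0.0761]
tcp_rot: [3.141, 0.001, 2.718]
ft_force: [1.7, 4.0, 0.8]
width: 0.184
gripper_force: 30.0
```

Emit:
{"method": "arm_command", "body": {"rows": [[[0,0,0,-0.0057,0.0011,0,255],[0,0,0,-0.0056,0.0017,0,255],[0,0,0,-0.0054,0.0022,0,255],[0,0,0,-0.0051,0.0028,0,255],[0,0,0,-0.0048,0.0033,0,255]]]}}

```text
time_s: 12.5
tool_pos: [0.458, 0.0128, 0.0761]
tcp_rot: [3.14, 0.002, 2.718]
ft_force: [4.0, 3.5, -2.4]
width: 0.183
gripper_force: 30.0
```

Emit:
{"method": "arm_command", "body": {"rows": [[[0,0,0,0,0,0,255],[0,0,0,0,0,0,255],[0,0,0,0,0,0,255],[0,0,0,0,0,0,255],[0,0,0,0,0,0,255]]]}}

```text
time_s: 13.0
tool_pos: [0.4575, 0.0132, 0.076]
tcp_rot: [3.141, 0.001, 2.719]
ft_force: [2.0, 5.2, 0.9]
width: 0.183
gripper_force: 30.0
```

Emit:
{"method": "arm_command", "body": {"rows": [[[0,0,0,-0.004,0.0042,0,255],[0,0,0,-0.0036,0.0046,0,255],[0,0,0,-0.0035,0.0047,0,255],[0,0,0,-0.003,0.005,0,255],[0,0,0,-0.0025,0.0052,0,255]]]}}

```text
time_s: 13.5
tool_pos: [0.4406, 0.0362, 0.0761]
tcp_rot: [3.142, 0.001, 2.718]
ft_force: [4.0, -0.2, -0.9]
width: 0.186
gripper_force: 30.0
```

Emit:
{"method": "arm_command", "body": {"rows": [[[0,0,0,0,0,0,255],[0,0,0,0,0,0,255],[0,0,0,0,0,0,255],[0,0,0,0,0,0,255],[0,0,0,0,0,0,255]]]}}

```text
time_s: 14.0
tool_pos: [0.4407, 0.0361, 0.076]
tcp_rot: [3.141, 0.0, 2.718]
ft_force: [3.8, 1.8, 0.8]
width: 0.183
gripper_force: 30.0
```

```bash
cat > f.py <<'E'
from h import *
c=np.array([.491,.0567])
o=telemetry.get_obs(); d=o["tool_pos"][:2]-c; r=np.linalg.norm(d); u=d/r; t=np.array([u[1],-u[0]])
F=o["ft_force"][:2]
print("t%.2f ang %.1f turned %.1f r %.4f Ftan %.2f Frad %.2f"%(o["time_s"],np.degrees(np.arctan2(*d[::-1])),(-67.6-np.degrees(np.arctan2(*d[::-1])))%360,r,F@t,F@u))
E
python3 f.py; sed -n 1,1p /dev/null
```

```text
t14.00 ang -157.7 turned 90.1 r 0.0544 Ftan 0.21 Frad -4.19
```

Emit:
{"method": "arm_command", "body": {"rows": [[[0,0,0,-0.0005,0.0019,0,255],[0,0,0,-0.0005,0.0019,0,255],[0,0,0,-0.0003,0.0019,0,255],[0,0,0,-0.0003,0.0019,0,255],[0,0,0,-0.0003,0.0019,0,255]]]}}

```text
time_s: 14.5
tool_pos: [0.438, 0.0454, 0.076]
tcp_rot: [-3.141, -0.001, 2.717]
ft_force: [2.7, -0.4, 3.2]
width: 0.184
gripper_force: 30.0
```

```bash
python3 f.py
```

```text
t14.50 ang -167.9 turned 100.3 r 0.0542 Ftan -0.91 Frad -2.53
```

Emit:
{"method": "arm_command", "body": {"rows": [[[0,0,0,-0.0003,0.0019,0,255],[0,0,0,-0.0003,0.0019,0,255],[0,0,0,-0.0002,0.0019,0,255],[0,0,0,-0.0002,0.0019,0,255],[0,0,0,-0.0001,0.0019,0,255]]]}}

```text
time_s: 15.0
tool_pos: [0.437, 0.0551, 0.076]
tcp_rot: [-3.141, -0.001, 2.718]
ft_force: [2.9, -1.8, 5.7]
width: 0.186
gripper_force: 30.0
```

```bash
python3 f.py
python3 - <<'E'
from h import *
t=imaging.grab_frame("top");cv2.imwrite("pics/t4.png",t);a=cv2.imread("pics/top0.png")
f=lambda i:cv2.resize(i[165:245,255:365],(550,400),interpolation=cv2.INTER_CUBIC)
s=imaging.grab_frame("scene");cv2.imwrite("pics/s4.png",s)
cv2.imwrite("pics/v4.png",np.hstack([f(t)[:,:400],cv2.resize(s[190:290,280:380],(400,400),interpolation=cv2.INTER_CUBIC)]))
E
```

```text
t15.00 ang -178.3 turned 110.7 r 0.0541 Ftan -1.84 Frad -2.89
```

View pics/v4.png

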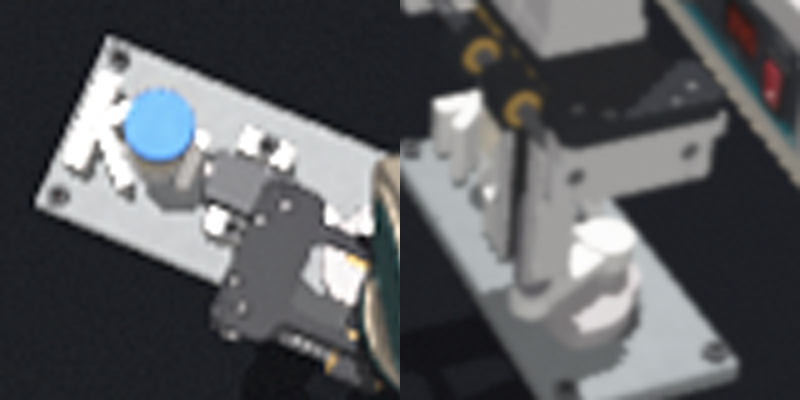

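The follower front (at crop (215,165)) has moved towards the tube, and the force is starting to build. I'm continuing the rise.

Emit:
{"method": "arm_command", "body": {"rows": [[[0,0,0,0,0.0019,0,255],[0,0,0,0,0.0019,0,255],[0,0,0,0.0001,0.0019,0,255],[0,0,0,0.0001,0.0019,0,255],[0,0,0,0.0002,0.0019,0,255]]]}}

```text
time_s: 15.6
tool_pos: [0.4375, 0.0645, 0.076]
tcp_rot: [-3.141, -0.0, 2.718]
ft_force: [1.7, -3.2, 4.3]
width: 0.185
gripper_force: 30.0
```

```bash
python3 f.py
```

```text
t15.60 ang 171.7 turned 120.7 r 0.0541 Ftan -2.91 Frad -2.19
```

Emit:
{"method": "arm_command", "body": {"rows": [[[0,0,0,0.0003,0.0019,0,255],[0,0,0,0.0004,0.0019,0,255],[0,0,0,0,0,0,255],[0,0,0,0,0,0,255],[0,0,0,0,0,0,255]]]}}

```text
time_s: 16.1
tool_pos: [0.4383, 0.0686, 0.076]
tcp_rot: [-3.142, -0.0, 2.718]
ft_force: [1.2, -0.7, 6.4]
width: 0.18
gripper_force: 30.0
```

```bash
python3 f.py
```

```text
t16.10 ang 167.2 turned 125.2 r 0.0540 Ftan -0.41 Frad -1.30
```

Emit:
{"method": "arm_command", "body": {"rows": [[[0,0,0,0.0004,0.0019,0,255],[0,0,0,0.0005,0.0018,0,255],[0,0,0,0.0003,0.001,0,255],[0,0,0,0,0,0,255],[0,0,0,0,0,0,255]]]}}

```text
time_s: 16.6
tool_pos: [0.4395, 0.0731, 0.076]
tcp_rot: [-3.141, -0.0, 2.718]
ft_force: [2.3, -1.6, 4.5]
width: 0.186
gripper_force: 30.0
```

```bash
python3 f.py
```

```text
t16.60 ang 162.3 turned 130.1 r 0.0540 Ftan -0.84 Frad -2.66
```

Emit:
{"method": "arm_command", "body": {"rows": [[[0,0,0,0.0007,0.0018,0,255],[0,0,0,0.0007,0.0018,0,255],[0,0,0,0.0004,0.001,0,255],[0,0,0,0,0,0,255],[0,0,0,0,0,0,255]]]}}

```text
time_s: 17.1
tool_pos: [0.4412, 0.0776, 0.0759]
tcp_rot: [-3.141, -0.001, 2.718]
ft_force: [1.0, -2.0, 6.3]
width: 0.179
gripper_force: 30.0
```

```bash
python3 f.py
python3 - <<'E'
from h import *
t=imaging.grab_frame("top");cv2.imwrite("pics/t5.png",t)
a=cv2.imread("pics/top0.png");b=cv2.imread("pics/t4.png")
f=lambda i:cv2.resize(i[178:218,262:322],(600,400),interpolation=cv2.INTER_CUBIC)[:,120:500]
cv2.imwrite("pics/v5.png",np.hstack([f(a),f(t)]))
E
```

```text
t17.10 ang 157.3 turned 135.1 r 0.0540 Ftan -1.41 Frad -1.71
```

View pics/v5.png

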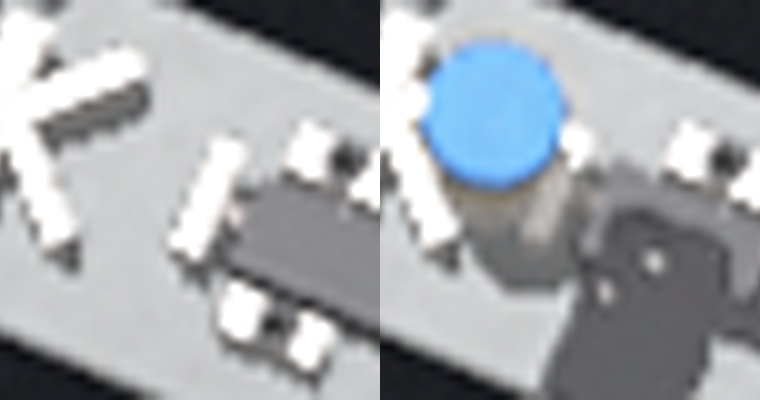

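The jaw's far end has moved from (232,150) to (195,140) in the crop, about 9–10 mm of 17. It is just reaching the tube, so the dwell should start near 170–180° of turning. Continuing.

Emit:
{"method": "arm_command", "body": {"rows": [[[0,0,0,0.0008,0.0018,0,255],[0,0,0,0.0008,0.0018,0,255],[0,0,0,0.0009,0.0017,0,255],[0,0,0,0.001,0.0017,0,255],[0,0,0,0,0,0,255]]]}}

```text
time_s: 17.65
tool_pos: [0.4446, 0.0845, 0.076]
tcp_rot: [-3.141, -0.001, 2.718]
ft_force: [2.1, -1.6, 6.0]
width: 0.182
gripper_force: 30.0
```

```bash
python3 f.py
```

```text
t17.65 ang 149.0 turned 143.4 r 0.0541 Ftan -0.29 Frad -2.61
```

Emit:
{"method": "arm_command", "body": {"rows": [[[0,0,0,0.001,0.0016,0,255],[0,0,0,0.001,0.0016,0,255],[0,0,0,0.0011,0.0016,0,255],[0,0,0,0,0,0,255],[0,0,0,0,0,0,255]]]}}

```text
time_s: 18.15
tool_pos: [0.4475, 0.0889, 0.0759]
tcp_rot: [-3.14, -0.001, 2.717]
ft_force: [0.8, -3.6, 6.1]
width: 0.183
gripper_force: 30.0
```

```bash
python3 f.py
```

```text
t18.15 ang 143.5 turned 148.9 r 0.0542 Ftan -2.37 Frad -2.81
```

Emit:
{"method": "arm_command", "body": {"rows": [[[0,0,0,0.0011,0.0014,0,255],[0,0,0,0.0011,0.0014,0,255],[0,0,0,0.0012,0.0013,0,255],[0,0,0,0,0,0,255],[0,0,0,0,0,0,255]]]}}

```text
time_s: 18.65
tool_pos: [0.4503, 0.0925, 0.0759]
tcp_rot: [-3.139, -0.002, 2.717]
ft_force: [0.5, -4.0, 7.4]
width: 0.182
gripper_force: 30.0
```

```bash
python3 f.py
```

```text
t18.65 ang 138.6 turned 153.8 r 0.0542 Ftan -2.65 Frad -3.01
```

Emit:
{"method": "arm_command", "body": {"rows": [[[0,0,0,0.0013,0.0013,0,255],[0,0,0,0.0013,0.0013,0,255],[0,0,0,0.0013,0.0012,0,255],[0,0,0,0,0,0,255],[0,0,0,0,0,0,255]]]}}

```text
time_s: 19.15
tool_pos: [0.4536, 0.0959, 0.0759]
tcp_rot: [-3.138, -0.003, 2.717]
ft_force: [-0.3, -4.5, 8.5]
width: 0.184
gripper_force: 30.0
```

```bash
python3 f.py
```

```text
t19.15 ang 133.7 turned 158.7 r 0.0542 Ftan -3.33 Frad -3.04
```

Emit:
{"method": "arm_command", "body": {"rows": [[[0,0,0,0.0014,0.0012,0,255],[0,0,0,0.0014,0.0012,0,255],[0,0,0,0.0014,0.0011,0,255],[0,0,0,0,0,0,255],[0,0,0,0,0,0,255]]]}}

```text
time_s: 19.65
tool_pos: [0.457, 0.0991, 0.0758]
tcp_rot: [-3.137, -0.004, 2.717]
ft_force: [-1.7, -5.2, 11.0]
width: 0.183
gripper_force: 30.0
```

```bash
python3 f.py
```

```text
t19.65 ang 128.7 turned 163.7 r 0.0543 Ftan -4.61 Frad -3.03
```

Emit:
{"method": "arm_command", "body": {"rows": [[[0,0,0,0.0015,0.0011,0.0005,255],[0,0,0,0.0015,0.001,0.0005,255],[0,0,0,0.0015,0.001,0,255],[0,0,0,0,0,0,255],[0,0,0,0,0,0,255]]]}}

```text
time_s: 20.15
tool_pos: [0.4602, 0.1014, 0.076]
tcp_rot: [-3.135, -0.006, 2.717]
ft_force: [-1.9, -7.7, 3.7]
width: 0.183
gripper_force: 30.0
```

```bash
python3 f.py
```

```text
t20.15 ang 124.6 turned 167.8 r 0.0543 Ftan -5.91 Frad -5.24
```

Emit:
{"method": "arm_command", "body": {"rows": [[[0,0,0,0.0015,0.0009,0,255],[0,0,0,0.0015,0.0009,0,255],[0,0,0,0.0013,0.0007,0,255],[0,0,0,0,0,0,255],[0,0,0,0,0,0,255]]]}}

```text
time_s: 20.65
tool_pos: [0.4636, 0.1036, 0.076]
tcp_rot: [-3.134, -0.007, 2.716]
ft_force: [-3.0, -6.4, 5.7]
width: 0.183
gripper_force: 30.0
```

```bash
python3 f.py
```

```text
t20.65 ang 120.3 turned 172.1 r 0.0543 Ftan -5.80 Frad -4.04
```

Emit:
{"method": "arm_command", "body": {"rows": [[[0,0,0,0.0015,0.0006,0,255],[0,0,0,0.0014,0.0006,0,255],[0,0,0,0.0014,0.0005,0,255],[0,0,0,0,0,0,255],[0,0,0,0,0,0,255]]]}}

```text
time_s: 21.15
tool_pos: [0.467, 0.1054, 0.076]
tcp_rot: [-3.133, -0.008, 2.717]
ft_force: [-5.9, -5.6, 8.2]
width: 0.185
gripper_force: 30.0
```

```bash
python3 f.py
```

```text
t21.15 ang 116.2 turned 176.2 r 0.0543 Ftan -7.76 Frad -2.44
```

Emit:
{"method": "arm_command", "body": {"rows": [[[0,0,0,0.0015,0.0006,0,255],[0,0,0,0.0014,0.0005,0,255],[0,0,0,0.0014,0.0005,0,255],[0,0,0,0,0,0,255],[0,0,0,0,0,0,255]]]}}

```text
time_s: 21.65
tool_pos: [0.4706, 0.1071, 0.0759]
tcp_rot: [-3.133, -0.01, 2.717]
ft_force: [-7.2, -6.2, 8.6]
width: 0.183
gripper_force: 30.0
```

```bash
python3 f.py
```

```text
t21.65 ang 112.1 turned 180.3 r 0.0544 Ftan -9.03 Frad -3.06
```

Run:
```python
from h import *
t6=imaging.grab_frame("top");cv2.imwrite("pics/t6.png",t6);s6=imaging.grab_frame("scene");cv2.imwrite("pics/s6.png",s6)
for nm in("t4","t5","t6"):
    im=cv2.imread(f"pics/{nm}.png");h=cv2.cvtColor(im,cv2.COLOR_BGR2HSV)
    m=cv2.inRange(h,(95,110,90),(125,255,255));k,l,st,c=cv2.connectedComponentsWithStats(m)
    for i in range(1,k):
        if st[i,4]>30 and abs(c[i]-[285,190]).max()<20: print(nm,"cap",c[i].round(2),st[i,4],onz("top",*c[i],.12).round(4))
    g=im.min(2); print(nm); print(g[186:200,288:306])
```

```text
t4 cap [286.46 189.88] 149 [0.5385 0.1661 0.12  ]
t4
[[132 131 132 130 147 186 210 212 211 211 211 208 209 210 208 208 210 211]
 [132 134 131 131 127 153 207 212 211 209 209 209 209 209 210 210 210 210]
 [133 132 130 130 127 140 204 215 211 210 208 209 213 213 214 210 211 211]
 [133 132 130 128 127 132 199 212 209 209 210 211 214 214 211 209 209 210]
 [134 134 131 128 126 125 201 211 207 208 210 212 211 210 208 199 250 229]
 [135 135 131 126 126 108 251 255 231 209 208 211 209 208 208 221 255 255]
 [134 135 131 132 125 112 255 255 251 218 206 209 208 208 205 254 255 255]
 [132 132 130 133 107 145 252 255 248 212 209 213 210 209 225 255 255 255]
 [131 131 132 117  99 162 171 255 208 202 196 188 193 209 211 255 255 255]
 [130 124 108  84 149 171 179 148 152 169 150 141 158 188 127 128 237 255]
 [ 98 100  96 102 170 180 186 134 103 101 129 138 144 150 124 115 110 121]
 [101 108 116 134 174 182 174 123 175 148 149 144 142 142 141 142 132 129]
 [117 123 126 164 179 183 141 120 242 190 148 144 145 145 142 142 141 144]
 [122 131 138 175 182 173 124 121 224 179 144 143 143 144 144 144 143 14
[... 1510 characters left out ...]
 95 145 183 188 189 195]
 [ 96  95  96  94  94  94 129 117  62  41 152 167 109 111 177 191 191 195]
 [ 96  97  95  97  94  94 120 116  60  36 109 195 126  84 169 193 194 197]
 [ 96  96  96  96  96  94 101  81  48  34  64 209 157  93 154 193 199 200]
 [ 97  96  96  95  96 100  98  70  45  36  44 171 164 104 117 188 200 202]
 [ 96  97  97  97  96 102 107  65  37  38  39 130 187 121  86 175 201 204]
 [ 96  95  97  97  98  90  90  77  59  45  34 105 218 148  88 154 201 206]
 [ 97  98  97  98  87  69  65  73  67  45  33  54 197 165 102 120 194 207]
 [ 96  97  97  98  76  57  99 108  95  55  38  44 150 179 116  84 183 208]
 [ 97  98  98  94  80  70 134 148 138  74  37  35 101 212 136  79 176 210]]
```

The tube was unmoved at 110° and pushed 3.9 mm at 135°, so this is still the first rise. The dwell should be close.

Emit:
{"method": "arm_command", "body": {"rows": [[[0,0,0,0.0015,0.0004,0,255],[0,0,0,0.0015,0.0004,0,255],[0,0,0,0,0,0,255],[0,0,0,0,0,0,255],[0,0,0,0,0,0,255]]]}}

```text
time_s: 22.25
tool_pos: [0.4731, 0.108, 0.0759]
tcp_rot: [-3.132, -0.01, 2.717]
ft_force: [-7.2, -5.2, 9.1]
width: 0.184
gripper_force: 30.0
```

```bash
python3 f.py
```

```text
t22.25 ang 109.3 turned 183.1 r 0.0544 Ftan -8.50 Frad -2.49
```

Emit:
{"method": "arm_command", "body": {"rows": [[[0,0,0,0.0015,0.0004,0,255],[0,0,0,0.0015,0.0004,0,255],[0,0,0,0,0,0,255],[0,0,0,0,0,0,255],[0,0,0,0,0,0,255]]]}}

```text
time_s: 22.75
tool_pos: [0.4757, 0.1089, 0.0759]
tcp_rot: [-3.132, -0.011, 2.717]
ft_force: [-8.3, -4.9, 10.5]
width: 0.185
gripper_force: 30.0
```

```bash
python3 f.py
```

```text
t22.75 ang 106.3 turned 186.1 r 0.0544 Ftan -9.38 Frad -2.40
```

Emit:
{"method": "arm_command", "body": {"rows": [[[0,0,0,0.0015,0.0003,0,255],[0,0,0,0.0015,0.0003,0,255],[0,0,0,0,0,0,255],[0,0,0,0,0,0,255],[0,0,0,0,0,0,255]]]}}

```text
time_s: 23.25
tool_pos: [0.4803, 0.11, 0.076]
tcp_rot: [-3.134, -0.009, 2.717]
ft_force: [-5.6, -5.0, 6.8]
width: 0.189
gripper_force: 30.0
```

```bash
python3 f.py
```

```text
t23.25 ang 101.3 turned 191.1 r 0.0544 Ftan -6.48 Frad -3.85
```

The force is falling and the crank moved further than commanded, so the dwell is beginning.

Emit:
{"method": "arm_command", "body": {"rows": [[[0,0,0,0.0012,0.0002,0,255],[0,0,0,0.0012,0.0001,0,255],[0,0,0,0,0,0,255],[0,0,0,0,0,0,255],[0,0,0,0,0,0,255]]]}}

```text
time_s: 23.75
tool_pos: [0.4852, 0.1108, 0.0762]
tcp_rot: [-3.137, -0.005, 2.717]
ft_force: [-3.2, -5.1, 3.7]
width: 0.182
gripper_force: 30.0
```

```bash
python3 f.py
```

```text
t23.75 ang 96.1 turned 196.3 r 0.0544 Ftan -3.68 Frad -4.77
```

Emit:
{"method": "arm_command", "body": {"rows": [[[0,0,0,0,-0.0005,0,255],[0,0,0,0,0,0,255],[0,0,0,0,0,0,255],[0,0,0,0,0,0,255],[0,0,0,0,0,0,255]]]}}

```text
time_s: 24.25
tool_pos: [0.487, 0.111, 0.0763]
tcp_rot: [-3.139, -0.002, 2.717]
ft_force: [-2.5, -5.2, -1.0]
width: 0.182
gripper_force: 30.0
```

```bash
python3 f.py
```

```text
t24.25 ang 94.3 turned 198.1 r 0.0545 Ftan -2.89 Frad -5.02
```

Emit:
{"method": "arm_command", "body": {"rows": [[[0,0,0,-0.0008,-0.0013,0,255],[0,0,0,-0.0008,-0.0013,0,255],[0,0,0,-0.0008,-0.0013,0,255],[0,0,0,0,0,0,255],[0,0,0,0,0,0,255]]]}}

```text
time_s: 24.75
tool_pos: [0.4866, 0.1103, 0.0767]
tcp_rot: [3.139, 0.0, 2.72]
ft_force: [1.4, 5.0, -10.8]
width: 0.184
gripper_force: 30.0
```

```bash
python3 f.py
```

```text
t24.75 ang 94.6 turned 197.8 r 0.0538 Ftan 1.76 Frad 4.83
```

The crank stays at about 198° even when pushed lightly backwards, so it is on the dwell. I'm balancing the forces, then opening.

Emit:
{"method": "arm_command", "body": {"rows": [[[0,0,0,0.0005,0.001,-0.0005,255],[0,0,0,0.0005,0.001,-0.0005,255],[0,0,0,0,0,0,255],[0,0,0,0,0,0,240],[0,0,0,0,0,0,200]]], "squeeze": 10}}

```text
time_s: 25.25
tool_pos: [0.4878, 0.1094, 0.0763]
tcp_rot: [3.141, 0.002, 2.718]
ft_force: [-0.0, 0.1, 0.7]
width: 0.208
gripper_force: 0.0
```

Emit:
{"method": "arm_command", "body": {"rows": [[[0,0,0,0,0,0,180],[0,0,0,0,0,0,150],[0,0,0,0,0,0,120],[0,0,0,0,0,0,110],[0,0,0,0,0,0,110]]]}}

```text
time_s: 25.75
tool_pos: [0.4871, 0.1098, 0.0759]
tcp_rot: [-3.141, -0.0, 2.718]
ft_force: [0.7, -0.2, -0.1]
width: 0.565
gripper_force: 0.0
```

Emit:
{"method": "arm_command", "body": {"rows": [[[0,0,0,0,0,0,110],[0,0,0,0,0,0.02,110],[0,0,0,0,0,0.04,110],[0,0,0,0,0,0.045,110],[0,0,0,0,0,0.045,110]]]}}

```text
time_s: 26.25
tool_pos: [0.4865, 0.1097, 0.2275]
tcp_rot: [-3.141, -0.001, 2.718]
ft_force: [1.5, 1.3, -0.7]
width: 0.566
gripper_force: 0.0
```

Emit:
{"method": "arm_command", "body": {"rows": [[[0,0,0,-0.04,0,0,110],[0,0,0,-0.03,0.04,0,110],[0,0,0,0,0.04,0,110],[0,0,0,0,0.04,0,110],[0,0,0,0,0.04,0,110]]]}}

```text
time_s: 26.75
tool_pos: [0.4167, 0.2713, 0.2263]
tcp_rot: [3.141, 0.0, 2.718]
ft_force: [0.8, 1.0, -0.3]
width: 0.569
gripper_force: 0.0
```

Run:
```python
from h import *
t=imaging.grab_frame("top");s=imaging.grab_frame("scene")
cv2.imwrite("pics/t7.png",t);cv2.imwrite("pics/s7.png",s)
o=telemetry.get_obs();print(o["time_s"],o["tool_pos"],o["width"])
h=cv2.cvtColor(t,cv2.COLOR_BGR2HSV);m=cv2.inRange(h,(95,110,90),(125,255,255));k,l,st,c=cv2.connectedComponentsWithStats(m)
for i in range(1,k):
    if st[i,4]>30: print("top cap",c[i].round(2),st[i,4],onz("top",*c[i],.12).round(4))
# grip top: expected px for turning angle; compare local brightness in scene and top
for d in (180,190,198,205,212):
    a=np.radians(-67.6-d);P=np.array([.491+.055*np.cos(a),.0567+.055*np.sin(a)])
    print(d,px("top",(*P,.114)).round(1),px("scene",(*P,.114)).round(1))
e=px("top",(.487,.111,.114)).astype(int);print(e);print(t[e[1]-9:e[1]+10,e[0]-10:e[0]+11].mean(2).astype(int))
```

```text
26.85 [0.41607827 0.27628641 0.22602673] 0.5699016185251071
top cap [186.86 168.01] 230 [0.595  0.3975 0.12  ]
top cap [284.07 188.68] 152 [0.5415 0.1716 0.12  ]
top cap [166.84 208.07] 278 [0.5017 0.4434 0.12  ]
top cap [168.01 247.01] 180 [0.4119 0.4401 0.12  ]
180 [312.3 218.9] [304.6 219.7]
190 [310.9 215. ] [306.7 217.1]
198 [310.4 211.8] [309.  215.3]
205 [310.2 208.9] [311.3 213.9]
212 [310.5 206.1] [313.9 212.7]
[310 211]
[[141 141 141 143 142 141 140 142 143 125 135 136 138 143 196 208 206 206
  204 205 205]
 [142 141 141 141 141 141 142 142 144  86 124 137 137 106 173 200 189 201
  204 203 217]
 [147 144 144 141 141 139 141 142 131  76 121 137 138 169 237 245 228 209
  211 223 237]
 [121 141 149 145 143 141 140 145 102 103 132 135 123 246 255 255 250 219
  231 243 246]
 [ 59 100 121 141 149 144 144 136  81 128 139 137 135 237 255 255 253 232
  244 247 245]
 [166  82  64  99 115 126 148 107 100 131 138 128 125 235 253 255 246 234
  243 246 245]
 [210 121 111  88  48  68 111 113 133 129 128 100  83 232 233 244 211 229
  244 245 245]
 [141  96 118 132 224 176  91 101 120 121 1
[... 325 characters left out ...]
7 255 255 255 174  87 156 221 245 243 181 111 250 255 255 255
  255 255 255]
 [167 123 107 136 234 251 144  68 112 179 209 183 150  95 255 255 255 255
  255 255 255]
 [210 170 159 117 100 253 157  59  74 108 139 131  93 114 255 255 255 255
  255 255 255]
 [204 205 207 170 154 196 176  95  63  68  71  66  89 159 180 255 255 255
  255 255 255]
 [206 206 206 205 206 170 194 145  90  79  96 111 127 155 158 253 255 252
  227 189 155]
 [206 205 205 204 203 208 156 151 129 128 128 132 122 111 113 110 112 116
  118 121 124]
 [203 203 204 202 204 208 134 122 126 135 121 108 106 105 109 201 215 214
  214 216 217]
 [205 203 203 203 203 208 134 101 105 106 107 107 108 107 103 246 252 250
  250 250 250]]
```

```bash
python3 -c "
from station import arm; print(arm.job_done())"
```

```text
the job is handed in; nothing more can be done
None
```

I handed the job in. The tube stands upright, clamped against the vee; I let go of the crank at about 198° of turning, roughly 10° onto the flat dwell, and it stayed there. It took about 27 s of robot time, the other things were left alone, and the job_done call returned no verdict.

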